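# Put the microscopy bench's small things back in their holders

## Robot

A 7-joint arm with a two-finger parallel gripper is mounted at the origin on a cart in front of the work surface, level with it; the furniture and walls round the work are solid. World frame = base frame: x ahead of the robot, y to its left, z up, the work surface at z = 0. Lengths are in m, angles in rad, forces in N, time in s.
With the tool pointing down it reaches from about 0.4 to 0.9 m from the base axis. Payload 5.5 kg.
Tool frame: the origin (TCP) lies midway between the tips of the shut fingers; the grasp point (between the pads) lies 19 mm behind it; z points along the fingers, y is the direction in which the jaws open and shut (so a half turn about z gives the same grasp; the last joint's range is limited). The gripper opens to 85 mm and grips with 20 to 120 N. Pads are 22 mm wide; open, the fingers measure 114 mm over their backs; the gripper's body (76 mm by 85 mm) begins 54 mm behind the grasp point. The pads swing forward as they close: fully open they stand 13 mm farther back than shut.
Start: joints at [1.566, 0.501, -0.427, 1.55, 0.221, 1.138, -0.21], TCP at [0.172, -0.627, 0.205] pointing down, gripper open.
Joint ranges: [-2.88, 2.88], [-0.31, 2.03], [-1.54, 1.56], [0.2, 2.42], [-1.41, 4.55], [0.19, 2.02], [-2.57, 2.57]. Speed limits (rad/s): [2.57, 2.57, 3.14, 3.14, 3.14, 3.14, 3.14].

## Interface

Orientations are given as a unit quaternion [w, x, y, z].
In Python, from cell import arm gives the robot as it stands.
- The arm moves only by the tool apply_moves, never from a script. Its argument "moves" is a list that holds one entry, the list of rows, each a list of 7 numbers: the turn, a rotation vector about the tool's x, y, z in units of 5 degrees (1.0 is 5 degrees), then the shift along the tool's x, y, z in units of 30 mm (1.0 is 30 mm), then the gripper command: -1 is shut, 1 is fully open, values between are in proportion. A call has 1 to 5 rows; each row is the pose to reach, as a shift and turn from the pose commanded when the call began, along the tool's axes at that moment; what a row does not reach only later rows make up. A row lasts 1/12 s, in which the tool goes at most 41.7 mm and 7.16 degrees, less where a joint would pass 70% of its speed; a pose out of reach is approached as far as the arm can. A call with a gripper value outside its range is refused whole. The fingers move at their own pace and stop on an object; the grip force is fixed at half the most. Time passes only in rows, so rows that repeat a pose let the fingers close. It gives the time, the measured TCP pose, the force and the opening at its end, in the units of the state.
- arm.sense(): the state, without advancing time (a new reading comes with each control period).
- arm.grab_frame(name): name is "scene" or "top" or "wrist"; returns a dict with "img" (384x512x3 uint8, red, green, blue), "depth" (384x512 float32, m along the optical axis (not along the pixel's ray), 0 where there is no reading), "mtx" (3x3 intrinsics, pixels), "rvec" (rotation vector, rad) and "tvec" (3), from world to camera coordinates, as OpenCV has them; the wrist camera has in their place "tool_from_camera" (4x4, takes a point from camera to tool coordinates, whose origin is the TCP and whose axes are the flange's). Camera axes: x right, y down, z forward; pixel columns grow to the right and rows downward; lengths in m; the calibration is good to about 2 mm. A picture is of the moment at which its call begins: read the wrist's pose just before it.
- arm.sign_off(): hands the job in, once; it reports no verdict.
Trained networks look in a picture, given as the dict that the camera call returned (one of the last four; its "shot" number tells which), for a name from the list of things; names that differ only in an ending like _2 or _b are one class to them, and where a whole thing is asked for, a point or a joint stands for the part that bears it (a point fixed in the world has none). Each returns a list of dicts, best first, with "confidence" (0 to 1); they miss things now and then, are a little off and sometimes report something else, mostly with a low value. They report only what shows in the picture. A call takes as long as a camera call. They do not tell look-alikes from the thing itself.
- arm.cut_out(picture, query): "mask" (384x512 bool, what is visible of it).
- arm.place_of(picture, query): "centre" ([x, y, z] in m, in the coordinates of the camera as it stood for that picture, good to about 4 mm: a listed point, or the origin of a listed thing).
The state is a dict: "clock": time; "joint_positions": joint angles; "joint_velocities": joint speeds; "effort": joint torques, N m; "position": TCP position; "eef_rot": TCP orientation; "wrist_force": force on the tool from outside, world axes, zero at the start; "torque": the same for the moment, N m; "finger_gap": finger opening in m.
Only numpy, scipy, OpenCV 4.12 (cv2) and the standard library are available. Lean on these libraries where they do the work, as an engineer would, in place of code of your own. Each camera call takes 0.05 s, during which the arm holds its last target.

## Task

Tidy the open bench to the right of the microscope: put the amber bottle in the orange round holder, the red-lidded specimen pot in the red round holder, the tally counter in the grey round holder and the eraser lengthwise in the blue tray, each resting flat on the holder's floor inside its rim. Keep the bottle and the pot upright all the while, and leave the white dropper bottle and the card tube where they stand.

Things in the scene. Friction and masses are not known exactly. Their poses are not given: they have to be found in the camera images.
- bottle: Small amber bottle with a black screw cap, standing upright on the open bench to the right of the microscope (a similar one far behind the microscope is not meant), 29 mm diameter, 61 mm high (body to 47 mm, above it the cap, 20 mm diameter), 40 to 85 g. Origin: centre of its underside; z up.
- pot: Pale specimen pot with a red screw lid (fixed on), standing upright on the open bench to the right of the microscope (a similar one far behind the microscope is not meant), 58 mm high, body 40 mm diameter at the foot to 44 mm, lid 49 mm diameter from 47 to 58 mm height, 50 to 100 g. Origin: centre of its underside; z up.
- counter: Whitish round hand tally counter lying on its back, 57 x 49 x 24 mm over all, 60 to 130 g. Origin: centre of its outline, on its underside; z up. The round case (43 mm diameter, full 24 mm high) is centred at x = -7, y = +3 mm in its frame; the thumb lever stands out on the +x side (x = 16 to 29 mm). Grip the case along its y axis.
- eraser: Rubber eraser in a blue card sleeve, lying flat on the open bench to the right of the microscope (a similar one far behind it is not meant), 20 mm (x) by 45 mm (y) by 12 mm high, 20 to 42 g. Origin: centre of its underside; y along its length, z up.
- bottle_holder: Small orange round holder, a shallow dish: 59 mm outer and 47 mm inner diameter. Fixed to the table, its place varies (a wall shelf hangs 0.53 m above the back of the bench, from x = 0.67 m on: keep the wrist low). Origin: centre of its underside, z up. Floor 2 mm above the table, with a dark inlay; the rim's top is 5 mm above the table. 
- pot_holder: Red round holder, a shallow dish: 79 mm outer and 67 mm inner diameter. Fixed to the table, its place varies (a wall shelf hangs 0.53 m above the back of the bench, from x = 0.67 m on: keep the wrist low). Origin: centre of its underside, z up. Floor 2 mm above the table, with a dark inlay; the rim's top is 5 mm above the table. 
- counter_holder: Grey round holder, a shallow dish: 82 mm outer and 72 mm inner diameter, for the counter's round case, at any angle; the lever (8 to 16 mm above the counter's underside) may reach over the rim. Fixed to the table, its place varies (a wall shelf hangs 0.53 m above the back of the bench, from x = 0.67 m on: keep the wrist low). Origin: centre of its underside, z up. Floor 2 mm above the table, with a dark inlay; the rim's top is 5 mm above the table. 
- eraser_tray: Blue rectangular tray, 48 mm (x) by 73 mm (y) outside, 36 by 61 mm inside, y along its length; either end of the eraser may lead. Fixed to the table, its place varies (a wall shelf hangs 0.53 m above the back of the bench, from x = 0.67 m on: keep the wrist low). Origin: centre of its underside, z up. Floor 2 mm above the table, with a dark inlay; the rim's top is 5 mm above the table. 
- dropper_bottle: White dropper bottle with a thin nozzle, loose, standing at the left beside the microscope, 36 mm diameter, 106 mm high. Not to be moved. Origin: centre of its underside.
- card_tube: Pale card core of a paper roll, loose, lying at the left near the microscope, 96 mm long (x), 37 mm thick. Not to be moved. Origin: centre of its underside.
Not all that is in view belongs to the job. What is shaped like the bottle but yellow is not meant.

How it is judged:
At the end, for the whole second after the job is handed in: Bottle and pot within 11 mm of their own holder's centre, the counter's case within 15 mm each way; eraser within 11 mm each way of the blue tray's centre and 0.5 rad of lengthwise; all flat on the floor inside the rim (to 2 mm), within 0.1 rad of level, at rest (z of bottle in the frame of bottle_holder between 0 and 0.004 m and angle between each of bottle, pot, counter, eraser's own z axis and vertical below 0.1 rad and linear speed of each of bottle, pot, counter, eraser below 0.02 m/s and angular speed of each of bottle, pot, counter, eraser below 0.2 rad/s and horizontal distance between bottle and bottle_holder below 0.011 m and z of pot in the frame of pot_holder between 0 and 0.004 m and horizontal distance between pot and pot_holder below 0.011 m and z of counter in the frame of counter_holder between 0 and 0.004 m and x of counter_holder in the frame of counter between -0.022 and 0.008 m and y of counter_holder in the frame of counter between -0.012 and 0.018 m and z of eraser in the frame of eraser_tray between 0 and 0.004 m and x of eraser in the frame of eraser_tray between -0.011 and 0.011 m and y of eraser in the frame of eraser_tray between -0.011 and 0.011 m and angle between the y axis of eraser and the y axis of eraser_tray, either way round below 0.5 rad); the robot touches nothing.
It fails at once if the white dropper bottle is pushed more than 30 mm or tipped over (distance of dropper_bottle from where it was at the start of the episode above 0.03 m or angle between dropper_bottle's own z axis and vertical above 0.6 rad).
It fails at once if the card tube is pushed more than 30 mm or tipped over (distance of card_tube from where it was at the start of the episode above 0.03 m or angle between card_tube's own z axis and vertical above 0.6 rad).
It fails at once if the amber bottle is tipped over (more than 45 degrees) (angle between bottle's own z axis and vertical above 0.79 rad).
It fails at once if the specimen pot is tipped over (more than 45 degrees) (angle between pot's own z axis and vertical above 0.79 rad).
It also fails if it takes over 83 s, if anything falls off the work surface, if the arm or the gripper's body presses on something with over 40 N, if the wrist force passes 120 N, or if a joint passes its speed limit or range.

## Working session

There is one attempt and no reset: what is moved stays moved. The work goes in short steps, Python scripts to look and compute and a tool call to move; the robot and the scene stay as the last step left them, time stands still between calls to the robot, and variables do not carry over. Pictures are saved under pics/ and viewed, and the job is handed in when it is done.

Besides the shell and the picture viewer there is one more tool, called after "Request:" as name([rows], argument=value, ...), one row to a line, values as JSON. apply_moves: Moves the arm, as the interface text tells. Its arguments: {"type":"object","properties":{"moves":{"type":"array"}},"required":["moves"]}

```bash
ls; mkdir -p pics
cat > h.py <<'E'
import numpy as np,cv2
from cell import arm
from scipy.spatial.transform import Rotation as R
def save(p,n):
    cv2.imwrite('pics/'+n,cv2.cvtColor(p['img'],cv2.COLOR_RGB2BGR))
def c2w(p,c):
    M=cv2.Rodrigues(np.array(p['rvec'],float))[0]
    return M.T@(np.asarray(c,float)-np.array(p['tvec'],float).ravel())
def px(p,w):
    M=cv2.Rodrigues(np.array(p['rvec'],float))[0]
    c=M@np.asarray(w,float)+np.array(p['tvec'],float).ravel(); q=p['mtx']@c
    return (q[:2]/q[2]).round(0)
def cloud(p,mask):
    v,u=np.nonzero(mask&(p['depth']>0)); d=p['depth'][v,u]; K=p['mtx']
    c=np.stack([(u-K[0,2])/K[0,0]*d,(v-K[1,2])/K[1,1]*d,d],1)
    M=cv2.Rodrigues(np.array(p['rvec'],float))[0]
    return (c-np.array(p['tvec'],float).ravel())@M
E
python3 - <<'E'
from h import *
s=arm.sense(); print(s)
names="bottle pot counter eraser bottle_holder pot_holder counter_holder eraser_tray dropper_bottle card_tube".split()
for cam in ['scene','top']:
    p=arm.grab_frame(cam); save(p,cam+'0.png')
    for n in names:
        for r in arm.place_of(p,n):
            w=c2w(p,r['centre']); print(cam,n,round(r['confidence'],2),w.round(3),px(p,w))
print(arm.sense()['clock'])
E
```

```text
pics
{'clock': 0.0, 'joint_positions': array([ 1.56623134,  0.50184667, -0.42677381,  1.55144793,  0.220787  ,
        1.13831206, -0.21032957]), 'joint_velocities': array([ 0.00028294, -0.00065654, -0.00026625,  0.00134041, -0.0012122 ,
        0.00070849,  0.00047673]), 'effort': array([-6.08533210e-04, -5.69518518e+01, -5.81649005e+00, -2.80945534e+01,
        1.05641579e-02,  1.17249021e-02, -4.71854236e-07]), 'position': array([ 0.1717279 , -0.62612678,  0.20355947]), 'eef_rot': array([-9.75915912e-04,  9.91050364e-01,  1.33484885e-01, -9.76829934e-05]), 'wrist_force': array([ 0.24692577, -0.0227766 , -0.60110065]), 'torque': array([-0.00037133, -0.01845132,  0.00626685]), 'finger_gap': 0.08502467533556436}
scene bottle 0.78 [ 0.396 -0.056  0.   ] [317. 222.]
scene bottle 0.61 [0.436 0.005 0.003] [290. 231.]
scene pot 0.66 [0.457 0.13  0.003] [253. 264.]
scene counter 0.79 [ 0.45  -0.244  0.002] [331. 169.]
scene eraser 0.49 [ 0.446 -0.122  0.   ] [311. 197.]
scene bottle_holder 0.53 [ 0.557 -0.236  0.005] [295. 156.]
scene pot_holder 0.84 [0.596 0.135 0.005] [203. 237.]
scene c
[... 209 characters left out ...]
01] [155. 255.]
top bottle 0.63 [ 0.391 -0.057 -0.001] [275. 248.]
top bottle 0.52 [ 0.439  0.006 -0.002] [253. 231.]
top bottle 0.21 [0.596 0.133 0.001] [209. 175.]
top bottle 0.18 [ 0.444 -0.121 -0.001] [298. 230.]
top pot 0.76 [0.449 0.13  0.001] [209. 227.]
top counter 0.64 [ 0.448 -0.243  0.   ] [341. 229.]
top eraser 0.62 [ 0.443 -0.124  0.001] [299. 230.]
top pot_holder 0.59 [ 0.598  0.133 -0.002] [209. 175.]
top counter_holder 0.7 [0.556 0.009 0.   ] [252. 190.]
top eraser_tray 0.98 [ 0.572 -0.116 -0.002] [296. 185.]
top eraser_tray 0.19 [ 0.599  0.132 -0.002] [210. 174.]
top dropper_bottle 0.56 [0.531 0.244 0.004] [169. 197.]
top card_tube 0.72 [ 0.66   0.231 -0.001] [176. 153.]
1.1
```

View pics/scene0.png

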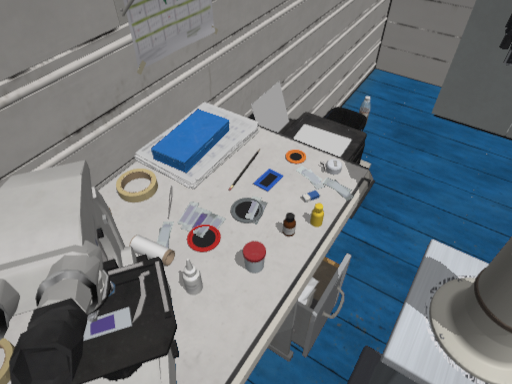

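View pics/top0.png

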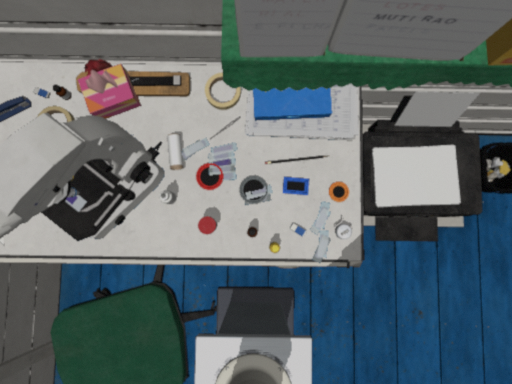

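Candidates:
- **Bottle:** the amber one at scene (290,225), against the yellow one at (317,215) and the far one at top (62,90).
- **Pot:** scene (255,257), against the far one at top (95,65).
- **Eraser:** scene (311,197), against the far one at top (42,92).

By the description I choose the first of each. I'll check these in a close crop and refine the positions.

Run:
```python
from h import *
import pickle
for cam in ['scene','top']:
    p=arm.grab_frame(cam); pickle.dump(p,open(cam+'.pkl','wb'))
    im=cv2.cvtColor(p['img'],cv2.COLOR_RGB2BGR)
    c=im[145:275,175:375] if cam=='scene' else im[140:260,160:360]
    cv2.imwrite(f'pics/crop_{cam}.png',cv2.resize(c,None,fx=4,fy=4,interpolation=cv2.INTER_CUBIC))
    for n in "bottle pot counter eraser bottle_holder pot_holder counter_holder eraser_tray".split():
        for r in arm.cut_out(p,n):
            if r['confidence']<.4: continue
            P=cloud(p,r['mask']); 
            if len(P)<10: continue
            lo,hi=np.percentile(P,[2,98],0)
            print(cam,n,round(r['confidence'],2),len(P),'mid',((lo+hi)/2).round(3),'size',(hi-lo).round(3),'med',np.median(P,0).round(3))
            t=P[np.abs(P[:,2]-np.percentile(P[:,2],95))<.006]
            rc=cv2.minAreaRect((t[:,:2]*1000).astype(np.float32)); print('   top rect',np.round(rc[0],1),np.round(rc[1],1),round(rc[2],1))
```

```text
scene bottle 0.53 237 mid [0.437 0.013 0.033] size [0.024 0.022 0.058] med [0.435 0.018 0.039]
   top rect [439.1  10.3] [16.3 18.8] 46.7
scene bottle 0.48 239 mid [ 0.397 -0.047  0.033] size [0.025 0.02  0.059] med [ 0.395 -0.043  0.038]
   top rect [397.  -49.8] [16.6 15.7] 29.1
scene pot 0.79 615 mid [0.455 0.129 0.03 ] size [0.044 0.05  0.061] med [0.45  0.139 0.057]
   top rect [454.9 131. ] [46.1 46.6] 32.6
scene counter 0.72 218 mid [ 0.448 -0.239  0.014] size [0.05  0.036 0.023] med [ 0.442 -0.234  0.022]
   top rect [ 441.8 -241.9] [39.6 36.5] 80.9
scene bottle_holder 0.65 145 mid [ 0.446 -0.115  0.007] size [0.033 0.039 0.013] med [ 0.445 -0.115  0.011]
   top rect [ 446.9 -116.8] [43.8 20.6] 62.6
scene bottle_holder 0.59 219 mid [ 0.555 -0.233  0.003] size [0.05  0.053 0.007] med [ 0.557 -0.234  0.003]
   top rect [ 555.3 -233.4] [53.8 58.2] 30.5
scene pot_holder 0.69 715 mid [0.594 0.134 0.004] size [0.071 0.069 0.007] med [0.595 0.135 0.003]
   top rect [594.3 134.6] [76.4 75.3] 5.4
scene counter_holder 0.74 656 mid [0.558 0.009 0.003] size [0.074 0.074 0.006] med [0.558
[... 934 characters left out ...]
4 mid [ 0.555 -0.236  0.003] size [0.051 0.052 0.009] med [ 0.555 -0.237  0.003]
   top rect [ 556.1 -237.3] [54.2 57.7] 46.7
top pot_holder 0.72 572 mid [0.593 0.13  0.003] size [0.069 0.068 0.01 ] med [0.593 0.131 0.003]
   top rect [593.4 129.8] [75.1 74.6] 1.3
top counter_holder 0.84 599 mid [0.559 0.005 0.003] size [0.071 0.071 0.009] med [0.558 0.006 0.003]
   top rect [557.1   6.1] [75.  76.8] 46.2
top counter_holder 0.44 273 mid [0.455 0.127 0.056] size [0.045 0.043 0.012] med [0.454 0.127 0.058]
   top rect [455.1 128.5] [45.2 45.6] 0.7
top eraser_tray 0.95 426 mid [ 0.571 -0.115  0.003] size [0.046 0.07  0.009] med [ 0.571 -0.115  0.003]
   top rect [ 570.8 -114.9] [72.9 48.3] 85.5
```

View pics/crop_scene.png

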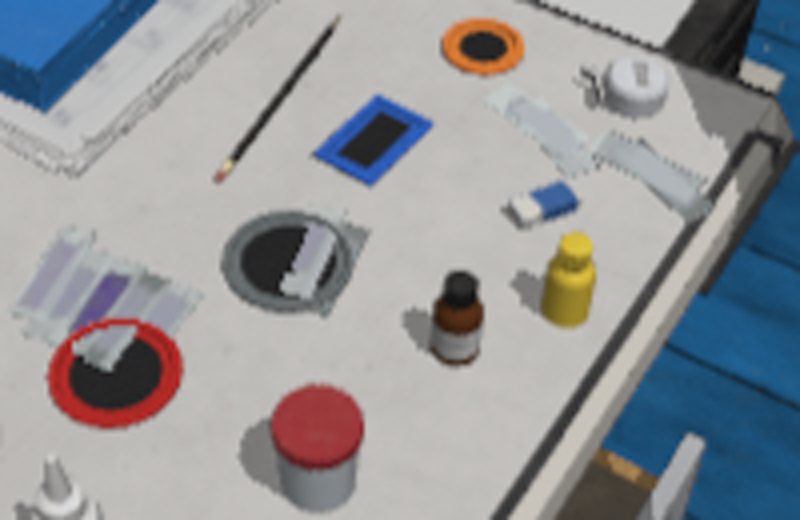

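View pics/crop_top.png

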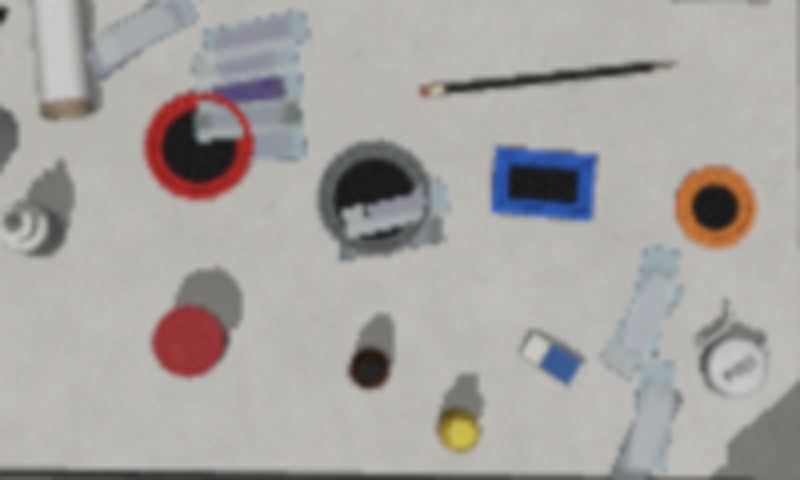

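The crops confirm the choices. In the scene crop, the amber bottle is at (458,320) with yellow next to it at (568,285), the pot at (318,445), the eraser at (543,205) and the counter at (635,85). In the top crop, the counter's lever points roughly +x. I'll start with the counter, since it's nearest the start pose.

```bash
cat >> h.py <<'E'
def plan(x,y,z,psi):
    s=arm.sense(); q=s['eef_rot']; Rc=R.from_quat([q[1],q[2],q[3],q[0]])
    a=np.radians(psi); Rt=R.from_matrix(np.array([[np.cos(a),np.sin(a),0],[np.sin(a),-np.cos(a),0],[0,0,-1]]))
    rv=np.degrees((Rc.inv()*Rt).as_rotvec())/5; d=Rc.inv().apply(np.array([x,y,z])-s['position'])/.03
    X=Rc.as_matrix()[:,0]
    print('t',round(s['clock'],2),'pos',s['position'].round(4),'psi',round(np.degrees(np.arctan2(X[1],X[0])),1),'gap',round(s['finger_gap'],4),'F',s['wrist_force'].round(1))
    print('ROW',rv.round(2).tolist()+d.round(2).tolist())
E
python3 - <<'E'
from h import *
plan(.40,-.25,.2,17)
print(arm.grab_frame('wrist')['tool_from_camera'].round(3))
E
```

```text
t 2.0 pos [ 0.1721 -0.6268  0.2046] psi 15.3 gap 0.0858 F [-0.4 -1.3 -0.2]
ROW [0.0, -0.0, -0.33, 10.65, -10.1, 0.15]
[[-0.001 -0.953 -0.304  0.079]
 [ 1.    -0.001  0.001  0.   ]
 [-0.002 -0.304  0.953 -0.17 ]
 [ 0.     0.     0.     1.   ]]
```

Request:
apply_moves([
  [[0,0,0,10.6,-10.1,0,1],[0,0,0,10.6,-10.1,0,1],[0,0,0,10.6,-10.1,0,1],[0,0,0,10.6,-10.1,0,1],[0,0,0,10.6,-10.1,0,1]],
])

```text
clock: 2.47
position: [0.2802, -0.4466, 0.2047]
eef_rot: [0.0, 0.991, 0.133, 0.0]
wrist_force: [0.9, -0.2, 0.4]
finger_gap: 0.0852
```

```bash
python3 -c "
from h import *
plan(.44,-.25,.15,17)"
```

```text
t 2.47 pos [ 0.2802 -0.4466  0.2047] psi 15.3 gap 0.0852 F [ 0.9 -0.2  0.4]
ROW [0.01, -0.0, -0.33, 6.87, -4.91, 1.82]
```

Request:
apply_moves([
  [[0,0,0,6.87,-4.91,0.5,1],[0,0,0,6.87,-4.91,1.2,1],[0,0,0,6.87,-4.91,1.8,1],[0,0,0,6.87,-4.91,1.8,1],[0,0,0,6.87,-4.91,1.8,1]],
])

```text
clock: 2.88
position: [0.4089, -0.289, 0.1639]
eef_rot: [0.001, 0.991, 0.133, 0.0]
wrist_force: [0.3, 0.1, -0.1]
finger_gap: 0.0853
```

Request:
apply_moves([
  [[0,0,0,1,-1,0.2,1],[0,0,0,1,-1,0.2,1],[0,0,0,1,-1,0.2,1]],
])

```text
clock: 3.13
position: [0.4304, -0.2502, 0.1577]
eef_rot: [-0.0, 0.991, 0.137, 0.0]
wrist_force: [-0.1, -0.7, -0.5]
finger_gap: 0.0853
```

```bash
cat >> h.py <<'E'
def wpose(s,p):
    q=s['eef_rot']; T=np.eye(4); T[:3,:3]=R.from_quat([q[1],q[2],q[3],q[0]]).as_matrix(); T[:3,3]=s['position']
    W=T@p['tool_from_camera']; Wi=np.linalg.inv(W)
    p['rvec']=cv2.Rodrigues(Wi[:3,:3])[0]; p['tvec']=Wi[:3,3]
    return p
def wrist(name):
    s=arm.sense(); p=arm.grab_frame('wrist'); save(p,name); return wpose(s,p)
def see(p,n):
    for r in arm.place_of(p,n): print(n,round(r['confidence'],2),c2w(p,r['centre']).round(4))
    for r in arm.cut_out(p,n):
        P=cloud(p,r['mask']); 
        if len(P)<30: continue
        t=P[np.abs(P[:,2]-np.percentile(P[:,2],90))<.004]
        rc=cv2.minAreaRect((t[:,:2]*1000).astype(np.float32)); print('   mask',round(r['confidence'],2),'ztop',np.percentile(P[:,2],90).round(4),'rect',np.round(rc[0],1),np.round(rc[1],1),round(rc[2],1))
E
python3 - <<'E'
from h import *
p=wrist('w1.png'); see(p,'counter')
import pickle; pickle.dump(p,open('w1.pkl','wb'))
plan(.445,-.243,.15,17)
E
```

```text
counter 0.95 [ 0.4512 -0.2431  0.0026]
   mask 0.69 ztop 0.0256 rect [ 444.3 -246.2] [40.4 40.1] 15.6
   mask 0.25 ztop 0.0061 rect [ 555.6 -236.1] [57.  57.3] 52.6
t 3.28 pos [ 0.4283 -0.2549  0.1579] psi 15.2 gap 0.0852 F [-1.  -0.1  0.7]
ROW [0.01, 0.0, -0.35, 0.64, -0.24, 0.26]
```

Run:
```python
from h import *
p=wrist('w2.png'); see(p,'counter'); see(p,'bottle_holder')
c=cv2.imread('pics/w2.png'); print(px(p,(.4445,-.245,.024)))
plan(.445,-.243,.15,17)
```

```text
counter 0.76 [ 0.4524 -0.2414  0.0014]
   mask 0.72 ztop 0.0255 rect [ 443.1 -245.9] [41.  40.7] 5.8
bottle_holder 0.56 [ 0.5536 -0.2358  0.0006]
   mask 0.72 ztop 0.0061 rect [ 555.8 -236.5] [57.2 57.8] 14.5
[248. 159.]
t 3.53 pos [ 0.4283 -0.2547  0.1579] psi 15.2 gap 0.0856 F [-0.3  0.3 -0.1]
ROW [0.0, 0.0, -0.36, 0.64, -0.23, 0.26]
```

View pics/w2.png

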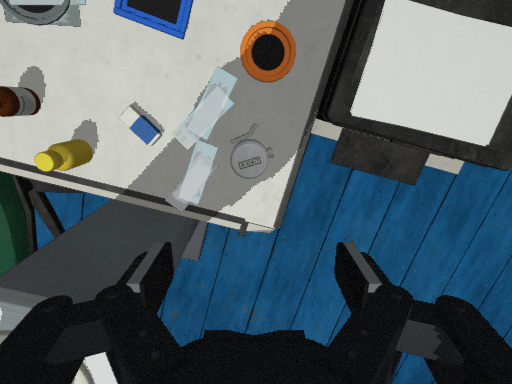

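Run:
```python
import cv2
c=cv2.imread('pics/w2.png')[110:190,205:305]
cv2.imwrite('pics/w2c.png',cv2.resize(c,None,fx=7,fy=7,interpolation=cv2.INTER_CUBIC))
```

```text
(no output)
```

View pics/w2c.png

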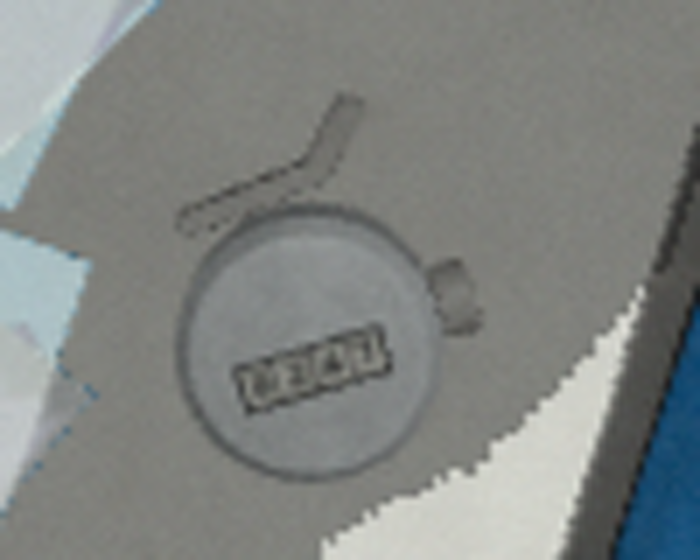

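The display text and the knob both put the counter's x axis at about 32°. The case centre is near (0.4435,-0.2455), which agrees with the network's origin.

Run:
```python
from h import *
plan(.445,-.247,.06,32)
```

```text
t 3.53 pos [ 0.4283 -0.2547  0.1579] psi 15.2 gap 0.0856 F [-0.3  0.3 -0.1]
ROW [0.0, 0.0, -3.36, 0.6, -0.1, 3.26]
```

Request:
apply_moves([
  [[0,0,-1.4,0.6,-0.1,0,1],[0,0,-2.8,0.6,-0.1,1.2,1],[0,0,-3.36,0.6,-0.1,2.4,1],[0,0,-3.36,0.6,-0.1,3.26,1],[0,0,-3.36,0.6,-0.1,3.26,1]],
])

```text
clock: 3.95
position: [0.4412, -0.2446, 0.0554]
eef_rot: [-0.003, 0.961, 0.276, -0.003]
wrist_force: [-0.2, -0.1, -0.2]
finger_gap: 0.0855
```

Request:
apply_moves([
  [[0,0,0,0,0,0,1],[0,0,0,0,0,0,1]],
])

```text
clock: 4.12
position: [0.4464, -0.2463, 0.0612]
eef_rot: [0.001, 0.961, 0.277, 0.001]
wrist_force: [-0.1, 0.4, -0.3]
finger_gap: 0.0856
```

Run:
```python
from h import *
plan(.445,-.247,.004,32)
```

```text
t 4.12 pos [ 0.4464 -0.2463  0.0612] psi 32.1 gap 0.0856 F [-0.1  0.4 -0.3]
ROW [0.02, -0.01, 0.02, -0.05, -0.01, 1.91]
```

Request:
apply_moves([
  [[0,0,0,-0.03,0,0.8,1],[0,0,0,-0.03,0,1.4,1],[0,0,0,-0.03,0,1.7,1],[0,0,0,-0.03,0,1.88,1],[0,0,0,-0.03,0,1.88,1]],
])

```text
clock: 4.53
position: [0.4451, -0.2465, 0.004]
eef_rot: [0.0, 0.961, 0.277, 0.0]
wrist_force: [-0.4, 0.2, 0.6]
finger_gap: 0.0852
```

Request:
apply_moves([
  [[0,0,0,0,0,0,-1],[0,0,0,0,0,0,-1],[0,0,0,0,0,0,-1],[0,0,0,0,0,0,-1],[0,0,0,0,0,0,-1]],
])

```text
clock: 4.95
position: [0.445, -0.2465, 0.004]
eef_rot: [0.0, 0.961, 0.277, 0.0]
wrist_force: [0.7, 0.6, -0.2]
finger_gap: 0.0257
```

Request:
apply_moves([
  [[0,0,0,0,0,0,-1],[0,0,0,0,0,0,-1],[0,0,0,0,0,0,-1]],
])

```text
clock: 5.2
position: [0.4446, -0.2463, 0.0035]
eef_rot: [-0.0, 0.961, 0.277, -0.0]
wrist_force: [-0.1, -0.0, -0.4]
finger_gap: 0.0001
```

The fingers closed on nothing. I'll check where the counter is before moving.

Run:
```python
from h import *
p=wrist('w3.png')
p=arm.grab_frame('scene'); im=cv2.cvtColor(p['img'],cv2.COLOR_RGB2BGR)[80:240,240:420]
cv2.imwrite('pics/s3.png',cv2.resize(im,None,fx=3.5,fy=3.5))
see(p,'counter')
```

```text
counter 0.65 [ 4.519e-01 -2.429e-01 -4.000e-04]
   mask 0.74 ztop 0.025 rect [ 442.3 -239.1] [39.5 31.1] 17.1
```

View pics/w3.png

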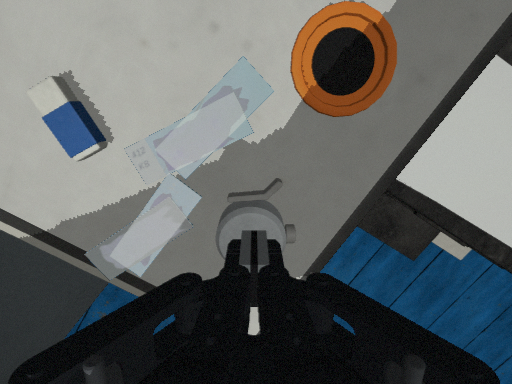

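View pics/s3.png

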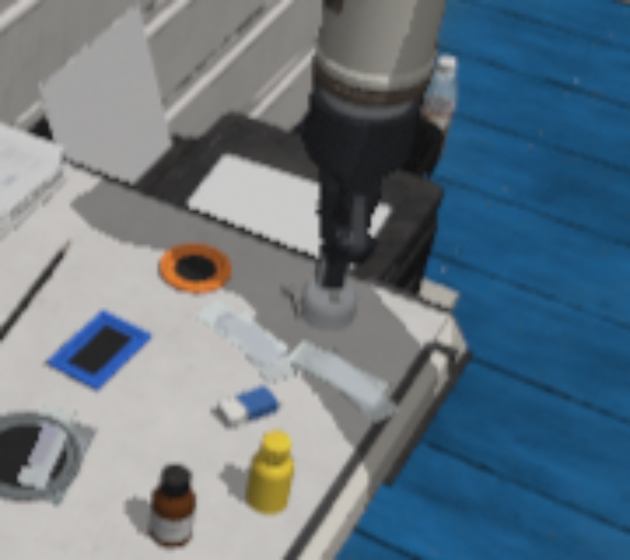

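Run:
```python
from h import *
s=arm.sense(); p=wpose(s,arm.grab_frame('wrist'))
print(px(p,s['position']),s['position'],p['mtx'][0,0])
for v,u in [(238,253),(245,253),(255,253),(270,253),(222,250),(245,225),(230,290),(200,200),(190,340)]:
    m=np.zeros((384,512),bool); m[v,u]=1; c=cloud(p,m); print(v,u,p['depth'][v,u].round(4),c.round(4))
```

```text
[252. 225.] [ 0.44465347 -0.24624662  0.00349524] 280.1420498242603
238 253 0.1432 [[ 0.455  -0.2403  0.0446]]
245 253 0.1364 [[ 0.455  -0.2403  0.0517]]
255 253 0.128 [[ 0.4548 -0.2404  0.0607]]
270 253 0.1211 [[ 0.4526 -0.2418  0.0687]]
222 250 0.1619 [[ 0.4542 -0.2387  0.025 ]]
245 225 0.1675 [[ 0.4332 -0.2342  0.0239]]
230 290 0.1724 [[ 0.4596 -0.2643  0.0168]]
200 200 0.1857 [[ 0.4399 -0.2083 -0.0014]]
190 340 0.1816 [[ 0.495  -0.2818  0.0006]]
```

Run:
```python
from h import *
s=arm.sense(); p=wpose(s,arm.grab_frame('wrist'))
for v in range(222,242,1):
    m=np.zeros((384,512),bool); m[v,253]=1; c=cloud(p,m)[0]; print(v,c.round(4),p['img'][v,253])
print(s['wrist_force'],s['effort'].round(1))
im=cv2.cvtColor(p['img'],cv2.COLOR_RGB2BGR)[170:290,190:330]; cv2.imwrite('pics/w4.png',cv2.resize(im,None,fx=5,fy=5,interpolation=cv2.INTER_NEAREST))
```

```text
222 [ 0.4551 -0.2402  0.025 ] [117 121 121]
223 [ 0.4549 -0.2404  0.0257] [116 120 118]
224 [ 0.4541 -0.2409  0.025 ] [114 118 117]
225 [ 0.4533 -0.2413  0.0245] [118 119 120]
226 [ 0.4528 -0.2416  0.0247] [117 120 119]
227 [ 0.4525 -0.2418  0.0252] [116 119 118]
228 [ 0.4519 -0.2422  0.0249] [116 121 120]
229 [ 0.4511 -0.2427  0.0243] [115 118 119]
230 [ 0.4547 -0.2405  0.0345] [66 67 68]
231 [ 0.455  -0.2403  0.0365] [18  9 13]
232 [ 0.4554 -0.24    0.0386] [ 8 10  8]
233 [ 0.455  -0.2403  0.0388] [11  4 14]
234 [ 0.4552 -0.2402  0.0404] [1 0 1]
235 [ 0.4546 -0.2405  0.0403] [ 8 10  7]
236 [ 0.4547 -0.2405  0.0416] [ 8 13  1]
237 [ 0.455  -0.2403  0.0433] [5 9 6]
238 [ 0.4551 -0.2402  0.0448] [11 10 13]
239 [ 0.4549 -0.2404  0.0453] [8 6 7]
240 [ 0.4545 -0.2406  0.0457] [10  9  5]
241 [ 0.4554 -0.24    0.0487] [0 0 1]
[0.07629975 0.15562039 0.81650341] [  0.  -48.6  -7.7 -17.    0.    0.    0. ]
```

View pics/w4.png

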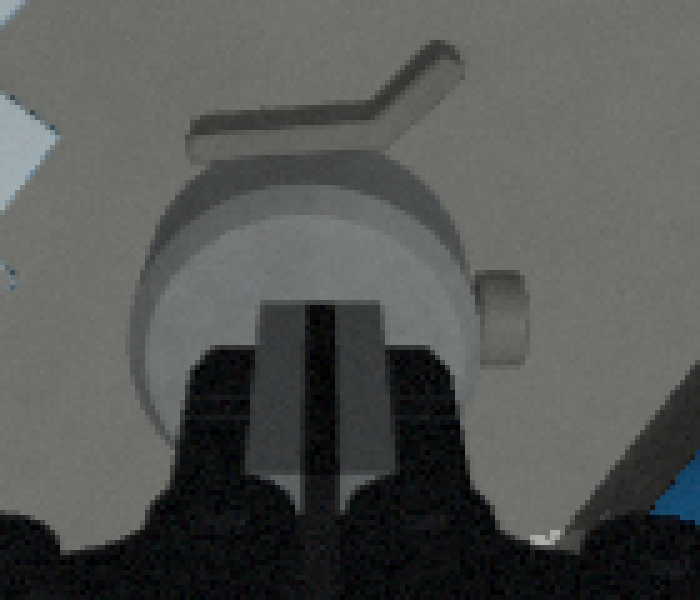

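Run:
```python
from h import *
import pickle
def tool(p):
    K=p['mtx'];v,u=np.nonzero(p['depth']>0);d=p['depth'][v,u]
    c=np.stack([(u-K[0,2])/K[0,0]*d,(v-K[1,2])/K[1,1]*d,d,np.ones_like(d)],1)
    t=(c@p['tool_from_camera'].T)[:,:3]; return t,u,v
p=pickle.load(open('w1.pkl','rb')); t,u,v=tool(p)
k=(v>230)&(p['depth'][v,u]<.25)
t=t[k];u=u[k];v=v[k]
for sgn in(-1,1):
    a=t[t[:,1]*sgn>0]; i=np.argsort(-a[:,2])[:300]; i=i[::30]; print(a[i].round(4))
s=arm.sense(); p=arm.grab_frame('wrist'); t,u,v=tool(p); k=(abs(t[:,1])<.02)&(t[:,2]<-.024)&(t[:,0]<.03)
a=t[k]; i=np.argsort(-a[:,2])[:300:30]; print(a[i].round(4))
```

```text
[[-0.0061 -0.0426 -0.04  ]
 [ 0.003  -0.0423 -0.042 ]
 [-0.0003 -0.0422 -0.0434]
 [ 0.0119 -0.0482 -0.0447]
 [ 0.0015 -0.042  -0.0454]
 [ 0.0083 -0.0421 -0.0463]
 [ 0.0121 -0.0459 -0.047 ]
 [-0.0044 -0.0423 -0.0479]
 [ 0.0118 -0.047  -0.0484]
 [ 0.0049 -0.0421 -0.049 ]]
[[ 0.0053  0.0435 -0.0403]
 [-0.0035  0.0432 -0.0423]
 [-0.0069  0.0431 -0.0437]
 [-0.0061  0.0432 -0.0448]
 [ 0.0039  0.0431 -0.0457]
 [ 0.0116  0.0476 -0.0464]
 [ 0.0064  0.043  -0.0471]
 [ 0.0112  0.0468 -0.0477]
 [ 0.0032  0.0429 -0.0483]
 [ 0.0075  0.0535 -0.0491]]
[[ 0.0111  0.0016 -0.03  ]
 [ 0.0111  0.0048 -0.0324]
 [ 0.0076 -0.0082 -0.0338]
 [ 0.0116  0.0058 -0.0346]
 [ 0.0079 -0.0097 -0.0355]
 [ 0.0118 -0.0048 -0.0361]
 [ 0.0122  0.0062 -0.0371]
 [ 0.012  -0.0006 -0.0377]
 [ 0.0117  0.001  -0.0383]
 [ 0.0121  0.002  -0.039 ]]
```

The fingertips, shut, really sit about 27 mm behind the reported TCP. Wrist depth shows this, and so does the contact-free close above the 24 mm case. I'll take 27 mm off every z from here on, and the counter hasn't moved. Next I open and go lower.

Request:
apply_moves([
  [[0,0,0,0,0,0,1],[0,0,0,0,0,0,1],[0,0,0,0,0,0,1],[0,0,0,0,0,0,1],[0,0,0,0,0,0,1]],
])

```text
clock: 5.97
position: [0.4447, -0.2462, 0.0035]
eef_rot: [0.0, 0.961, 0.277, 0.0]
wrist_force: [-0.3, 0.1, 0.4]
finger_gap: 0.0607
```

Request:
apply_moves([
  [[0,0,0,0,0,0,1],[0,0,0,0,0,0,1]],
])

```text
clock: 6.13
position: [0.4447, -0.2463, 0.0036]
eef_rot: [0.0, 0.961, 0.277, 0.0]
wrist_force: [0.3, 0.7, -0.3]
finger_gap: 0.0832
```

```bash
cat >> h.py <<'E'
def tipplan(x,y,z,psi):  # z = height of shut fingertip
    plan(x,y,z-.0275,psi)
E
python3 - <<'E'
from h import *
tipplan(.445,-.247,.004,32)
E
```

```text
t 6.13 pos [ 0.4447 -0.2463  0.0036] psi 32.1 gap 0.0832 F [ 0.3  0.7 -0.3]
ROW [0.0, -0.0, 0.03, -0.0, 0.03, 0.9]
```

Request:
apply_moves([
  [[0,0,0,0,0,0.4,1],[0,0,0,0,0,0.7,1],[0,0,0,0,0,0.9,1],[0,0,0,0,0,0.9,1],[0,0,0,0,0,0.9,-0.2]],
])

```text
clock: 6.55
position: [0.444, -0.2457, -0.0244]
eef_rot: [-0.001, 0.961, 0.277, -0.001]
wrist_force: [-0.9, 0.0, -0.2]
finger_gap: 0.0752
```

Request:
apply_moves([
  [[0,0,0,0,0,0,-1],[0,0,0,0,0,0,-1],[0,0,0,0,0,0,-1],[0,0,0,0,0,0,-1],[0,0,0,0,0,0,-1]],
])

```text
clock: 6.97
position: [0.4452, -0.2464, -0.0228]
eef_rot: [0.0, 0.961, 0.277, 0.0]
wrist_force: [-1.6, 0.3, 5.5]
finger_gap: 0.041
```

Request:
apply_moves([
  [[0,0,0,0,0,0,-1],[0,0,0,0,0,-0.5,-1],[0,0,0,0,0,-1.2,-1],[0,0,0,0,0,-2,-1],[0,0,0,0,0,-2,-1]],
])

```text
clock: 7.38
position: [0.4474, -0.2475, 0.0401]
eef_rot: [0.002, 0.961, 0.277, 0.002]
wrist_force: [0.8, -0.1, 0.7]
finger_gap: 0.0417
```

Run:
```python
from h import *
plan(.557,.007,.037,32)
p=wrist('w5.png')
```

```text
t 7.38 pos [ 0.4474 -0.2475  0.0401] psi 32.2 gap 0.0417 F [ 0.8 -0.1  0.7]
ROW [0.06, -0.03, 0.03, 7.61, -5.24, 0.1]
```

View pics/w5.png

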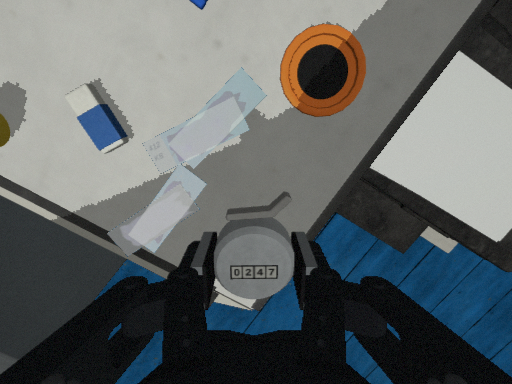

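Held level: display "0247", case centre about (254,258).

Run:
```python
from h import *
s=arm.sense();p=wrist('w6.png')
r=arm.cut_out(p,'counter')[0]; P=cloud(p,r['mask']); z=np.percentile(P[:,2],60); t=P[abs(P[:,2]-z)<.003]
q=s['eef_rot'];Rc=R.from_quat([q[1],q[2],q[3],q[0]]); L=Rc.inv().apply(t-s['position']); lo,hi=np.percentile(L,[1,99],0)
print(r['confidence'],z,lo.round(4),hi.round(4),((lo+hi)/2).round(4))
plan(.557,.007,.037,32)
```

```text
0.67 0.08592628219875723 [-0.0185 -0.0182 -0.0488] [ 0.0188  0.0197 -0.0445] [ 0.0001  0.0008 -0.0467]
t 7.53 pos [ 0.4443 -0.2466  0.0364] psi 32.1 gap 0.0413 F [-0.3 -0.3 -1.3]
ROW [0.0, 0.0, 0.02, 7.67, -5.16, -0.02]
```

Request:
apply_moves([
  [[0,0,0,1,-0.7,0,-1],[0,0,0,2,-1.35,0,-1],[0,0,0,3,-2,0,-1],[0,0,0,4,-2.7,0,-1],[0,0,0,5,-3.35,0,-1]],
])

```text
clock: 7.95
position: [0.5173, -0.0797, 0.0351]
eef_rot: [-0.001, 0.961, 0.277, -0.001]
wrist_force: [0.2, -0.6, -1.6]
finger_gap: 0.0411
```

Request:
apply_moves([
  [[0,0,0,1,-0.7,0,-1],[0,0,0,1.8,-1.2,0,-1],[0,0,0,2.4,-1.6,0,-1],[0,0,0,2.67,-1.8,0,-1],[0,0,0,2.67,-1.8,0,-1]],
])

```text
clock: 8.37
position: [0.5571, 0.0103, 0.0356]
eef_rot: [-0.001, 0.96, 0.279, -0.0]
wrist_force: [-0.5, 0.9, -1.0]
finger_gap: 0.0409
```

Request:
apply_moves([
  [[0,0,0,0,0,0,-1],[0,0,0,0,0,0,-1]],
])

```text
clock: 8.53
position: [0.556, 0.0045, 0.0356]
eef_rot: [0.0, 0.961, 0.276, -0.001]
wrist_force: [-0.8, -0.5, -1.2]
finger_gap: 0.041
```

Run:
```python
from h import *
p=wrist('w7.png')
plan(.558,.007,-.020,32)
```

```text
t 8.58 pos [0.5562 0.0043 0.0359] psi 32.0 gap 0.0409 F [-0.3 -0.6 -0.8]
ROW [0.0, 0.03, -0.0, 0.1, -0.05, 1.86]
```

View pics/w7.png

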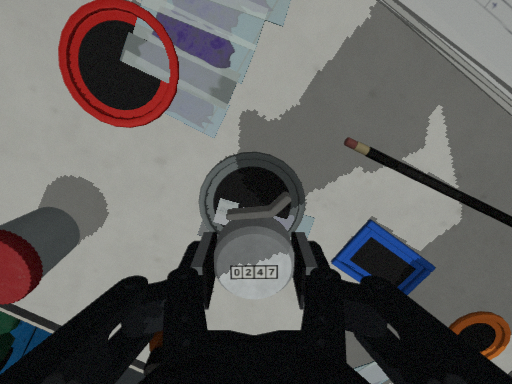

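The counter is above the grey holder (centre 252,198). Lowering it.

Request:
apply_moves([
  [[0,0,0,0.1,-0.05,0.7,-1],[0,0,0,0.1,-0.05,1.3,-1],[0,0,0,0.1,-0.05,1.65,-1],[0,0,0,0.1,-0.05,1.86,-1],[0,0,0,0.1,-0.05,1.86,-1]],
])

```text
clock: 9.0
position: [0.5581, 0.0083, -0.02]
eef_rot: [0.0, 0.961, 0.276, -0.001]
wrist_force: [-0.8, 0.4, -0.1]
finger_gap: 0.0409
```

Request:
apply_moves([
  [[0,0,0,0,0,0,-1],[0,0,0,0,0,0,-1],[0,0,0,0,0,0,0.3],[0,0,0,0,0,0,0.5],[0,0,0,0,0,0,0.7]],
])

```text
clock: 9.42
position: [0.5594, 0.0098, -0.0188]
eef_rot: [0.0, 0.961, 0.277, 0.0]
wrist_force: [0.5, -0.5, 0.5]
finger_gap: 0.0725
```

Request:
apply_moves([
  [[0,0,0,0,0,0,0.7],[0,0,0,0,0,0,0.7],[0,0,0,0,0,0,0.7],[0,0,0,0,0,-0.6,0.7],[0,0,0,0,0,-1.5,0.7]],
])

```text
clock: 9.83
position: [0.5564, 0.0098, 0.0238]
eef_rot: [-0.001, 0.961, 0.277, -0.003]
wrist_force: [0.1, 0.5, 0.3]
finger_gap: 0.073
```

Request:
apply_moves([
  [[0,0,0,0,0,-1.2,1],[0,0,0,0,0,-2.4,1],[0,0,0,0,0,-3.2,1],[0,0,0,0,0,-3.2,1]],
])

```text
clock: 10.17
position: [0.5631, 0.0105, 0.1274]
eef_rot: [0.001, 0.961, 0.277, 0.004]
wrist_force: [-0.2, 0.4, 0.1]
finger_gap: 0.0851
```

Run:
```python
from h import *
p=wrist('w8.png')
see(p,'counter');see(p,'counter_holder')
p=arm.grab_frame('top');see(p,'counter');see(p,'eraser');see(p,'eraser_tray')
plan(.446,-.119,.08,58)
```

```text
counter 0.78 [0.569  0.0123 0.0022]
   mask 0.92 ztop 0.0275 rect [558.7   8. ] [41.8 41.1] 33.9
   mask 0.65 ztop 0.0061 rect [558.5   6.9] [80.5 80.7] 65.0
eraser_tray 0.44 [ 5.746e-01 -1.155e-01  3.000e-04]
   mask 0.49 ztop 0.0061 rect [ 568.3 -134.2] [46.  32.2] 1.1
t 10.77 pos [0.5588 0.01   0.1212] psi 32.2 gap 0.0852 F [-0.4  0.1 -0.7]
ROW [-0.01, 0.0, -5.17, -5.47, 1.64, 1.38]
```

View pics/w8.png

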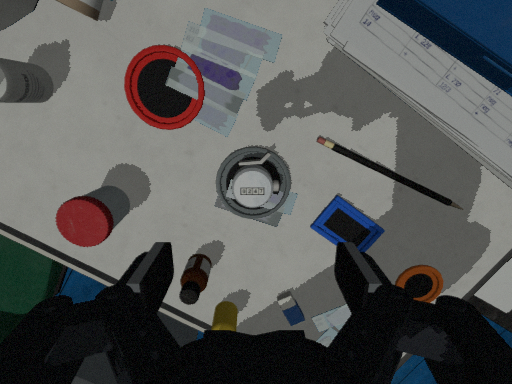

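The counter is in its holder, case at (558.7,8.0) against the holder's (558.5,6.9), with its top at 26 mm. Next is the eraser.

Request:
apply_moves([
  [[0,0,-1.2,-1.2,0.35,0,1],[0,0,-2.4,-2.4,0.7,0,1],[0,0,-3.6,-3.6,1.1,0.3,1],[0,0,-4.6,-4.8,1.45,0.6,1],[0,0,-5.17,-5.47,1.64,0.6,1]],
])

```text
clock: 11.18
position: [0.4417, -0.1222, 0.1019]
eef_rot: [-0.001, 0.874, 0.485, -0.002]
wrist_force: [-0.7, -0.8, -0.8]
finger_gap: 0.0854
```

Request:
apply_moves([
  [[0,0,0,0,0,0,1],[0,0,0,0,0,0,1]],
])

```text
clock: 11.35
position: [0.4455, -0.1205, 0.1036]
eef_rot: [0.0, 0.876, 0.483, -0.0]
wrist_force: [2.0, 0.3, 0.5]
finger_gap: 0.0857
```

Run:
```python
from h import *
p=wrist('w9.png')
see(p,'eraser'); see(p,'eraser_tray'); see(p,'bottle_holder')
tipplan(.446,-.12,.002,58)
```

```text
eraser 0.87 [ 0.4468 -0.123   0.0028]
   mask 0.66 ztop 0.0131 rect [ 446.4 -119.7] [44.6 18.1] 58.9
eraser_tray 0.6 [ 0.5718 -0.1138 -0.0012]
   mask 0.71 ztop 0.0062 rect [ 570.4 -113.4] [72.9 48.3] 86.3
   mask 0.38 ztop 0.0621 rect [439.3   7.5] [17.9 17.9] 19.6
bottle_holder 0.77 [ 0.553  -0.2355  0.002 ]
   mask 0.76 ztop 0.0063 rect [ 555.8 -235.5] [57.2 58. ] 14.8
t 11.7 pos [ 0.447  -0.1181  0.1039] psi 58.1 gap 0.0854 F [ 0.1 -0.4  0.6]
ROW [0.0, -0.01, 0.02, -0.07, 0.0, 4.31]
```

View pics/w9.png

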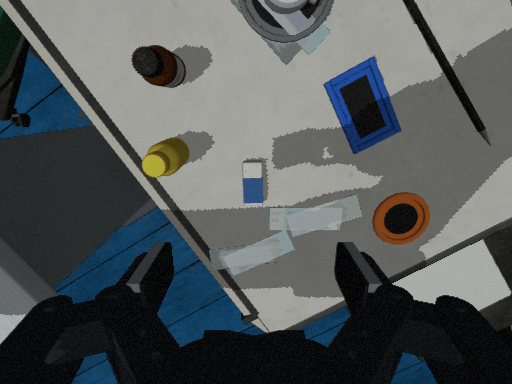

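Request:
apply_moves([
  [[0,0,0,-0.06,0.05,1.0,0],[0,0,0,-0.06,0.05,2.0,0],[0,0,0,-0.06,0.05,2.8,0],[0,0,0,-0.06,0.05,3.4,0],[0,0,0,-0.06,0.05,3.4,0]],
])

```text
clock: 12.12
position: [0.4441, -0.1201, -0.0012]
eef_rot: [-0.002, 0.874, 0.485, -0.002]
wrist_force: [0.1, 0.1, 0.2]
finger_gap: 0.0429
```

Request:
apply_moves([
  [[0,0,0,0,0,0.4,0],[0,0,0,0,0,0.6,0],[0,0,0,0,0,0.8,0],[0,0,0,0,0,0.8,0]],
])

```text
clock: 12.45
position: [0.4465, -0.1214, -0.0226]
eef_rot: [-0.0, 0.875, 0.485, -0.0]
wrist_force: [-0.0, -0.1, 0.0]
finger_gap: 0.0427
```

Run:
```python
from h import *
tipplan(.446,-.12,.002,58)
```

```text
t 12.45 pos [ 0.4465 -0.1214 -0.0226] psi 58.0 gap 0.0427 F [-0.  -0.1  0. ]
ROW [-0.0, 0.0, 0.0, 0.03, -0.04, 0.1]
```

Request:
apply_moves([
  [[0,0,0,0.03,-0.02,0.08,0],[0,0,0,0.03,-0.02,0.08,-1],[0,0,0,0.03,-0.02,0.08,-1],[0,0,0,0.03,-0.02,0.08,-1],[0,0,0,0.03,-0.02,0.08,-1]],
])

```text
clock: 12.87
position: [0.447, -0.1205, -0.024]
eef_rot: [0.0, 0.875, 0.485, 0.0]
wrist_force: [-1.6, 0.7, 5.8]
finger_gap: 0.0176
```

Request:
apply_moves([
  [[0,0,0,0,0,0,-1],[0,0,0,0,0,-0.4,-1],[0,0,0,0,0,-1,-1],[0,0,0,0,0,-2,-1],[0,0,0,0,0,-2,-1]],
])

```text
clock: 13.28
position: [0.4497, -0.1208, 0.0397]
eef_rot: [0.002, 0.874, 0.485, 0.002]
wrist_force: [1.8, -0.1, -0.6]
finger_gap: 0.0178
```

Run:
```python
from h import *
s=arm.sense();p=wrist('w10.png'); see(p,'eraser')
plan(.571,-.1135,.037,85.5)
```

```text
eraser 0.8 [ 0.4518 -0.1204  0.0641]
   mask 0.85 ztop 0.0765 rect [ 450.6 -120.8] [44.9 18.7] 57.7
t 13.43 pos [ 0.4467 -0.1209  0.0359] psi 58.0 gap 0.018 F [-0.4  0.6  0.8]
ROW [0.02, 0.01, -5.51, 2.41, 3.38, -0.03]
```

View pics/w10.png

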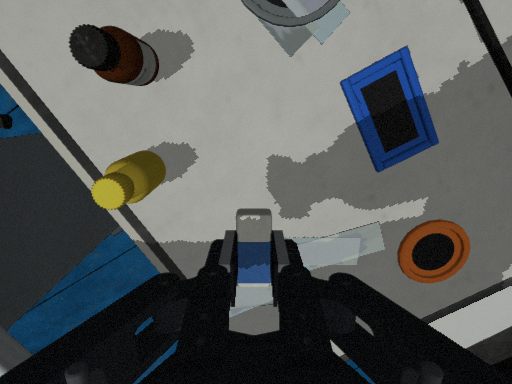

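Request:
apply_moves([
  [[0,0,-1.2,0.6,0.8,0,-1],[0,0,-2.4,1.2,1.6,0,-1],[0,0,-3.6,1.8,2.4,0,-1],[0,0,-4.8,2.2,3.0,0,-1],[0,0,-5.5,2.4,3.38,0,-1]],
])

```text
clock: 13.85
position: [0.5727, -0.1121, 0.0344]
eef_rot: [-0.0, 0.732, 0.681, 0.001]
wrist_force: [0.2, -0.3, 0.1]
finger_gap: 0.0171
```

Request:
apply_moves([
  [[0,0,0,0,0,0,-1],[0,0,0,0,0,0,-1],[0,0,0,0,0,0,-1]],
])

```text
clock: 14.1
position: [0.5687, -0.1128, 0.0342]
eef_rot: [-0.001, 0.735, 0.678, -0.001]
wrist_force: [-0.0, -0.6, -0.5]
finger_gap: 0.0173
```

Run:
```python
from h import *
s=arm.sense();p=wrist('w11.png'); see(p,'eraser');see(p,'eraser_tray')
plan(.571,-.1135,-.021,85.5)
```

```text
eraser 0.89 [ 0.5713 -0.1145  0.0623]
   mask 0.9 ztop 0.071 rect [ 569.9 -113.2] [45.2 18.7] 85.5
eraser_tray 0.61 [ 0.569  -0.1125  0.0018]
   mask 0.79 ztop 0.0062 rect [ 570.8 -106.8] [60.1 48.2] 85.7
t 14.35 pos [ 0.57   -0.1133  0.0354] psi 85.5 gap 0.0174 F [-0.8 -1.  -0.5]
ROW [-0.0, 0.01, -0.01, -0.0, 0.03, 1.88]
```

Request:
apply_moves([
  [[0,0,0,0,0.02,0.7,-1],[0,0,0,0,0.02,1.3,-1],[0,0,0,0,0.02,1.65,-1],[0,0,0,0,0.02,1.88,-1],[0,0,0,0,0.02,1.88,-1]],
])

```text
clock: 14.77
position: [0.5707, -0.113, -0.0213]
eef_rot: [-0.0, 0.734, 0.679, -0.001]
wrist_force: [0.7, 0.1, -0.2]
finger_gap: 0.0181
```

Request:
apply_moves([
  [[0,0,0,0,0,0,-1],[0,0,0,0,0,0,-1],[0,0,0,0,0,0,-0.3],[0,0,0,0,0,0,0],[0,0,0,0,0,0,0.2]],
])

```text
clock: 15.18
position: [0.5715, -0.1132, -0.0208]
eef_rot: [0.0, 0.734, 0.679, 0.0]
wrist_force: [-0.6, -0.1, 0.3]
finger_gap: 0.051
```

Request:
apply_moves([
  [[0,0,0,0,0,0,0.2],[0,0,0,0,0,-0.1,0.2],[0,0,0,0,0,-0.5,0.2],[0,0,0,0,0,-1.5,0.5],[0,0,0,0,0,-2.5,1]],
])

```text
clock: 15.6
position: [0.5701, -0.1126, 0.0545]
eef_rot: [-0.001, 0.734, 0.679, -0.001]
wrist_force: [0.7, -0.1, 0.8]
finger_gap: 0.0738
```

Request:
apply_moves([
  [[0,0,0,-0.5,0,-1.4,1],[0,0,0,-1.5,0,-2.0,1],[0,0,0,-2,0,-2.2,1],[0,0,0,-2,0,-2.2,1],[0,0,0,-2,0,-2.2,1]],
])

```text
clock: 16.02
position: [0.5667, -0.1744, 0.1213]
eef_rot: [0.001, 0.735, 0.678, 0.0]
wrist_force: [-0.5, 0.2, -0.8]
finger_gap: 0.0855
```

Run:
```python
from h import *
s=arm.sense();p=wrist('w12.png'); see(p,'eraser');see(p,'eraser_tray')
plan(.439,.0075,.10,60)
```

```text
eraser 0.96 [ 0.5748 -0.1114  0.0029]
   mask 0.81 ztop 0.015 rect [ 572.4 -113.9] [44.1 19.4] 85.7
eraser_tray 0.75 [ 0.5717 -0.1133  0.0008]
   mask 0.69 ztop 0.0064 rect [ 570.3 -113.5] [72.8 48.1] 86.6
t 16.27 pos [ 0.5663 -0.1712  0.1194] psi 85.6 gap 0.0852 F [-0.1  0.   0.7]
ROW [-0.01, -0.01, 5.13, 5.61, -4.68, 0.66]
```

View pics/w12.png

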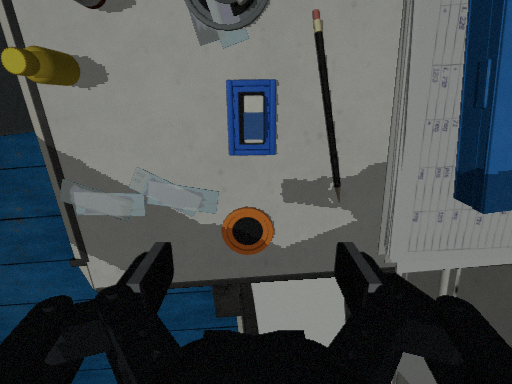

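The eraser lies flat and lengthwise in the tray, at image (254,118). Next, the amber bottle.

Request:
apply_moves([
  [[0,0,1.2,1.1,-0.9,0,1],[0,0,2.4,2.1,-1.8,0,1],[0,0,3.6,3.1,-2.6,0.2,1],[0,0,4.8,4.1,-3.4,0.4,1],[0,0,5.13,4.9,-4.1,0.6,1]],
])

```text
clock: 16.68
position: [0.4534, -0.0136, 0.1015]
eef_rot: [-0.0, 0.867, 0.498, -0.0]
wrist_force: [0.6, 0.9, -0.3]
finger_gap: 0.0854
```

Request:
apply_moves([
  [[0,0,0,0,0,0,1],[0,0,0,0,0,0,1],[0,0,0,0,0,0,1]],
])

```text
clock: 16.93
position: [0.4559, -0.0164, 0.102]
eef_rot: [0.0, 0.866, 0.5, 0.0]
wrist_force: [-0.5, -0.2, 0.3]
finger_gap: 0.0856
```

Run:
```python
from h import *
s=arm.sense();p=wrist('w13.png'); see(p,'bottle');see(p,'pot')
tipplan(.439,.0075,.02,60)
```

```text
bottle 0.96 [0.436  0.0093 0.0021]
bottle 0.63 [ 0.4025 -0.0541 -0.0009]
bottle 0.34 [0.455  0.1293 0.0025]
   mask 0.95 ztop 0.0623 rect [438.6   8.3] [18.3 18.4] 59.0
   mask 0.75 ztop 0.0062 rect [557.6   6.6] [80.7 80.4] 4.2
   mask 0.71 ztop 0.0621 rect [397.5 -53.2] [18.6 18.6] 57.3
   mask 0.17 ztop 0.0151 rect [ 572.2 -113.5] [46.  19.6] 85.4
pot 0.86 [0.4523 0.1312 0.0027]
   mask 0.7 ztop 0.0599 rect [453.4 125.2] [40.8 47.9] 60.0
t 17.18 pos [ 0.4561 -0.0174  0.1019] psi 59.8 gap 0.0853 F [-0.  -0.3  0.1]
ROW [0.0, -0.01, -0.05, 0.43, -0.91, 3.65]
```

View pics/w13.png

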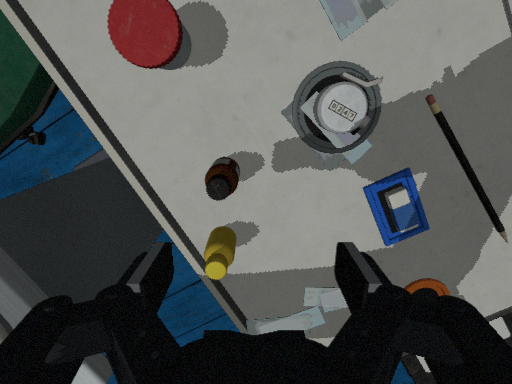

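Request:
apply_moves([
  [[0,0,0,0.42,-0.92,0,0.7],[0,0,0,0.42,-0.92,0,0.7],[0,0,0,0.42,-0.92,0,0.7],[0,0,0,0.42,-0.92,0,0.7]],
])

```text
clock: 17.52
position: [0.4384, 0.0076, 0.102]
eef_rot: [0.0, 0.867, 0.499, 0.0]
wrist_force: [0.1, -0.1, -0.7]
finger_gap: 0.0725
```

Run:
```python
from h import *
tipplan(.4386,.008,.012,60)
```

```text
t 17.52 pos [0.4384 0.0076 0.102 ] psi 59.8 gap 0.0725 F [ 0.1 -0.1 -0.7]
ROW [0.0, -0.0, -0.03, 0.02, -0.0, 3.92]
```

Request:
apply_moves([
  [[0,0,0,0,0,0.9,0.7],[0,0,0,0,0,1.8,0.7],[0,0,0,0,0,2.7,0.7],[0,0,0,0,0,3.5,0.7],[0,0,0,0,0,3.9,0.7]],
])

```text
clock: 17.93
position: [0.4369, 0.0071, -0.0177]
eef_rot: [-0.001, 0.867, 0.498, -0.001]
wrist_force: [-0.2, -0.2, -0.5]
finger_gap: 0.0729
```

Request:
apply_moves([
  [[0,0,0,0,0,0,0.7],[0,0,0,0,0,0,0.7]],
])

```text
clock: 18.1
position: [0.4379, 0.0078, -0.0155]
eef_rot: [-0.0, 0.867, 0.499, -0.001]
wrist_force: [-0.2, -0.6, 1.1]
finger_gap: 0.0724
```

Run:
```python
from h import *
tipplan(.4386,.008,.012,60)
```

```text
t 18.1 pos [ 0.4379  0.0078 -0.0155] psi 59.8 gap 0.0724 F [-0.2 -0.6  1.1]
ROW [-0.02, 0.0, -0.04, 0.02, 0.02, -0.0]
```

Request:
apply_moves([
  [[0,0,0,0,0,0,-0.1],[0,0,0,0,0,0,-0.3],[0,0,0,0,0,0,-0.5],[0,0,0,0,0,0,-1],[0,0,0,0,0,0,-1]],
])

```text
clock: 18.52
position: [0.4388, 0.0077, -0.014]
eef_rot: [0.001, 0.867, 0.499, 0.001]
wrist_force: [-1.9, -0.7, 7.8]
finger_gap: 0.0273
```

Request:
apply_moves([
  [[0,0,0,0,0,0,-1],[0,0,0,0,0,-0.4,-1],[0,0,0,0,0,-1,-1],[0,0,0,0,0,-1.6,-1],[0,0,0,0,0,-2,-1]],
])

```text
clock: 18.93
position: [0.4386, 0.0081, 0.0466]
eef_rot: [0.001, 0.867, 0.499, 0.001]
wrist_force: [0.7, -0.7, -0.5]
finger_gap: 0.0268
```

Request:
apply_moves([
  [[0,0,0,0,0,0,-1],[0,0,0,0,0,0,-1]],
])

```text
clock: 19.1
position: [0.4387, 0.0076, 0.0456]
eef_rot: [0.001, 0.867, 0.499, 0.001]
wrist_force: [-0.8, -0.4, -1.0]
finger_gap: 0.027
```

Run:
```python
from h import *
s=arm.sense();p=wrist('w14.png'); see(p,'bottle')
plan(.5557,-.2360,.05,60)
```

```text
bottle 0.95 [0.4392 0.0059 0.0619]
   mask 0.83 ztop 0.1217 rect [439.9   7.6] [18.7 19.1] 1.9
   mask 0.58 ztop 0.0625 rect [399.8 -49.8] [10.  18.9] 50.4
t 19.25 pos [0.4373 0.0078 0.0443] psi 59.8 gap 0.027 F [ 0.3  0.1 -0.8]
ROW [-0.01, 0.01, -0.03, -5.04, 7.5, -0.19]
```

View pics/w14.png

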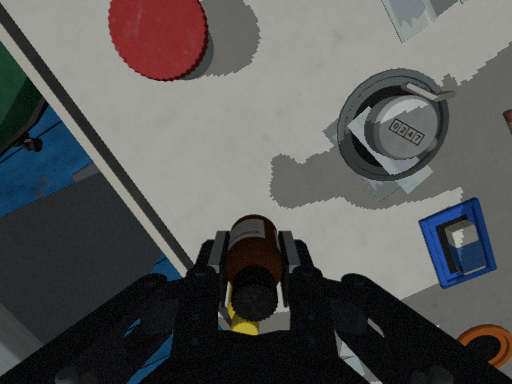

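Request:
apply_moves([
  [[0,0,0,-0.6,0.7,-0.3,-1],[0,0,0,-1.3,1.7,-0.5,-1],[0,0,0,-2,2.7,-0.5,-1],[0,0,0,-2.6,3.7,-0.5,-1],[0,0,0,-3.2,4.7,-0.5,-1]],
])

```text
clock: 19.67
position: [0.5114, -0.1475, 0.059]
eef_rot: [-0.0, 0.867, 0.499, -0.001]
wrist_force: [1.0, 0.2, -0.0]
finger_gap: 0.0268
```

Request:
apply_moves([
  [[0,0,0,-0.6,1.0,0,-1],[0,0,0,-1.1,1.7,0,-1],[0,0,0,-1.5,2.3,0,-1],[0,0,0,-1.8,2.7,0,-1],[0,0,0,-1.84,2.8,0,-1]],
])

```text
clock: 20.08
position: [0.5563, -0.2393, 0.0583]
eef_rot: [-0.0, 0.868, 0.497, -0.001]
wrist_force: [-0.1, -0.1, -0.5]
finger_gap: 0.0268
```

Request:
apply_moves([
  [[0,0,0,0,0,0,-1],[0,0,0,0,0,0,-1],[0,0,0,0,0,0,-1]],
])

```text
clock: 20.33
position: [0.556, -0.2335, 0.0595]
eef_rot: [-0.001, 0.866, 0.5, -0.0]
wrist_force: [-0.1, -0.3, -0.1]
finger_gap: 0.027
```

Run:
```python
from h import *
s=arm.sense();p=wrist('w15.png'); see(p,'bottle'); see(p,'bottle_holder')
plan(.5557,-.2360,-.0115,60)
```

```text
bottle 0.56 [ 0.5548 -0.2301  0.0751]
   mask 0.64 ztop 0.1355 rect [ 557.4 -233.8] [18.9 19.5] 27.9
bottle_holder 0.55 [ 0.5539 -0.2345  0.0007]
   mask 0.88 ztop 0.006 rect [ 557.8 -232.1] [48.7 56.8] 57.5
   mask 0.57 ztop 0.1355 rect [ 557.5 -233.7] [18.7 19.4] 27.9
t 20.58 pos [ 0.5565 -0.235   0.0601] psi 59.9 gap 0.0272 F [-0.1  0.4 -1.6]
ROW [0.0, 0.0, -0.02, -0.04, -0.01, 2.39]
```

View pics/w15.png

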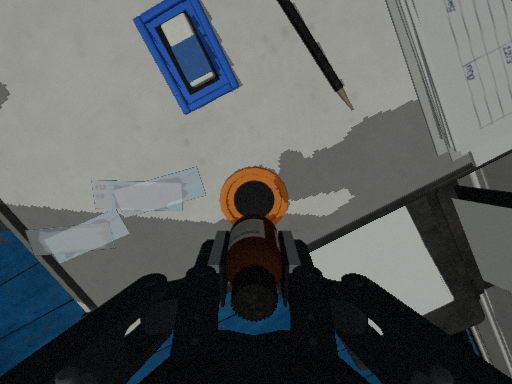

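Request:
apply_moves([
  [[0,0,0,-0.08,0,0.8,-1],[0,0,0,-0.08,0,1.5,-1],[0,0,0,-0.08,0,2.0,-1],[0,0,0,-0.08,0,2.25,-1],[0,0,0,-0.08,0,2.36,-1]],
])

```text
clock: 21.0
position: [0.5542, -0.2371, -0.012]
eef_rot: [-0.001, 0.867, 0.499, -0.001]
wrist_force: [-9.9, 2.7, 24.2]
finger_gap: 0.0272
```

Request:
apply_moves([
  [[0,0,0,0,0,0,-1],[0,0,0,0,0,0,-1],[0,0,0,0,0,0,-1]],
])

```text
clock: 21.25
position: [0.5563, -0.2378, -0.0101]
eef_rot: [0.001, 0.867, 0.499, 0.001]
wrist_force: [0.5, -0.0, 0.1]
finger_gap: 0.0273
```

Run:
```python
from h import *
plan(.5547,-.2370,-.0115,60)
```

```text
t 21.25 pos [ 0.5563 -0.2378 -0.0101] psi 59.9 gap 0.0273 F [ 0.5 -0.   0.1]
ROW [0.02, -0.01, -0.03, -0.0, -0.06, 0.05]
```

Request:
apply_moves([
  [[0,0,0,0,0,0.02,-1],[0,0,0,0,0,0.02,-0.1],[0,0,0,0,0,0.02,0.2],[0,0,0,0,0,0.02,0.4],[0,0,0,0,0,0.02,0.6]],
])

```text
clock: 21.67
position: [0.5555, -0.2378, -0.0113]
eef_rot: [0.0, 0.867, 0.499, 0.0]
wrist_force: [-0.7, 0.2, 1.0]
finger_gap: 0.068
```

Request:
apply_moves([
  [[0,0,0,0,0,0,0.6],[0,0,0,0,0,-0.4,0.6],[0,0,0,0,0,-1.2,0.6],[0,0,0,0,0,-2.4,0.6],[0,0,0,0,0,-3.6,0.8]],
])

```text
clock: 22.08
position: [0.5545, -0.2371, 0.0976]
eef_rot: [-0.001, 0.867, 0.499, -0.0]
wrist_force: [0.7, -1.1, -0.2]
finger_gap: 0.0764
```

Request:
apply_moves([
  [[0,0,0,-1,0,-0.6,1],[0,0,0,-1.5,0,-0.9,1],[0,0,0,-1.5,0,-0.9,1],[0,0,0,-1.5,0,-0.9,1]],
])

```text
clock: 22.42
position: [0.5326, -0.2783, 0.125]
eef_rot: [0.001, 0.867, 0.498, 0.0]
wrist_force: [-0.6, 0.2, 0.9]
finger_gap: 0.0856
```

Run:
```python
from h import *
s=arm.sense();p=wrist('w16.png'); see(p,'bottle'); see(p,'bottle_holder')
plan(.455,.1285,.12,60)
```

```text
bottle 0.89 [ 0.4042 -0.0532  0.0016]
bottle 0.88 [ 0.555  -0.2409  0.0013]
   mask 0.98 ztop 0.0242 rect [405.7 -62.9] [22.3  6.7] 42.2
   mask 0.76 ztop 0.0644 rect [ 556.7 -238.5] [18.7 18.5] 37.1
bottle_holder 0.57 [ 0.5543 -0.237  -0.001 ]
   mask 0.57 ztop 0.0063 rect [ 555.9 -235.8] [57.4 56.3] 70.0
t 22.67 pos [ 0.5329 -0.2751  0.1229] psi 60.0 gap 0.0853 F [0.5 0.2 0.9]
ROW [-0.01, -0.01, -0.01, 10.35, -8.98, 0.12]
```

View pics/w16.png

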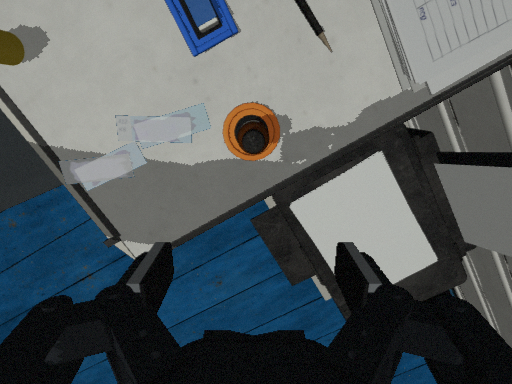

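The bottle stands in the orange holder, 2.6 mm off centre with its top at about 63 mm. Last, the pot.

Request:
apply_moves([
  [[0,0,0,1,-0.87,0,1],[0,0,0,2,-1.74,0,1],[0,0,0,3,-2.6,0,1],[0,0,0,4,-3.47,0,1],[0,0,0,5,-4.34,0,1]],
])

```text
clock: 23.08
position: [0.4947, -0.0789, 0.1231]
eef_rot: [-0.0, 0.866, 0.499, -0.0]
wrist_force: [1.3, 0.8, 0.5]
finger_gap: 0.0854
```

Request:
apply_moves([
  [[0,0,0,1,-0.87,0,1],[0,0,0,2,-1.74,0,1],[0,0,0,3,-2.6,0,1],[0,0,0,4,-3.47,0,1],[0,0,0,4.3,-3.8,0,1]],
])

```text
clock: 23.5
position: [0.4599, 0.0947, 0.1239]
eef_rot: [-0.001, 0.864, 0.503, 0.001]
wrist_force: [0.5, 0.3, 0.3]
finger_gap: 0.0855
```

Request:
apply_moves([
  [[0,0,0,0,0,0,1],[0,0,0,0,0,0,1],[0,0,0,0,0,0,1]],
])

```text
clock: 23.75
position: [0.4618, 0.0865, 0.1232]
eef_rot: [0.0, 0.867, 0.499, -0.0]
wrist_force: [0.1, -0.8, -0.0]
finger_gap: 0.0853
```

Run:
```python
from h import *
s=arm.sense();p=wrist('w17.png'); see(p,'pot'); see(p,'pot_holder')
tipplan(.455,.1285,.012,60)
```

```text
pot 0.62 [0.4539 0.1281 0.0011]
   mask 0.59 ztop 0.06 rect [455.5 128.8] [47.7 47.6] 39.9
pot_holder 0.75 [ 0.5942  0.1349 -0.0017]
   mask 0.59 ztop 0.006 rect [593.8 132.6] [77.7 77.4] 18.9
t 24.0 pos [0.462  0.086  0.1234] psi 59.7 gap 0.0854 F [-0.6 -0.5  0.2]
ROW [-0.0, 0.0, -0.06, 1.11, -0.91, 4.63]
```

View pics/w17.png

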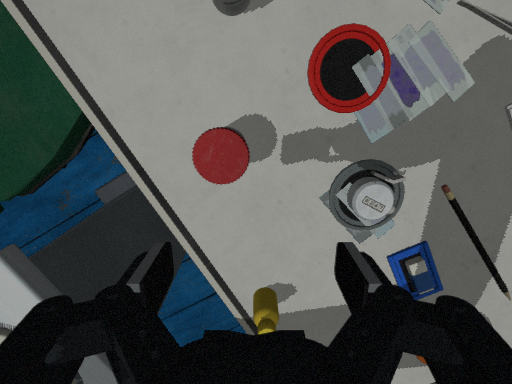

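Request:
apply_moves([
  [[0,0,0,1.12,-0.92,0,1],[0,0,0,1.12,-0.92,0,1],[0,0,0,1.12,-0.92,0,1],[0,0,0,1.12,-0.92,0,1],[0,0,0,1.12,-0.92,0,1]],
])

```text
clock: 24.42
position: [0.455, 0.1289, 0.1234]
eef_rot: [0.0, 0.867, 0.498, -0.0]
wrist_force: [-0.1, 0.2, 0.2]
finger_gap: 0.085
```

Run:
```python
from h import *
tipplan(.4555,.1288,.024,60)
```

```text
t 24.42 pos [0.455  0.1289 0.1234] psi 59.8 gap 0.085 F [-0.1  0.2  0.2]
ROW [0.0, 0.01, -0.05, 0.01, 0.02, 4.23]
```

Request:
apply_moves([
  [[0,0,0,0,0,1,1],[0,0,0,0,0,2,1],[0,0,0,0,0,3,1],[0,0,0,0,0,3.8,1],[0,0,0,0,0,4.2,1]],
])

```text
clock: 24.83
position: [0.4531, 0.128, -0.0052]
eef_rot: [-0.0, 0.867, 0.498, -0.002]
wrist_force: [-0.1, -0.3, -0.4]
finger_gap: 0.0852
```

Request:
apply_moves([
  [[0,0,0,0,0,0,1],[0,0,0,0,0,0,1],[0,0,0,0,0,0,0.5],[0,0,0,0,0,0,0.3],[0,0,0,0,0,0,0]],
])

```text
clock: 25.25
position: [0.456, 0.1302, -0.0012]
eef_rot: [0.001, 0.867, 0.499, 0.001]
wrist_force: [-0.8, 0.2, -0.1]
finger_gap: 0.0516
```

Request:
apply_moves([
  [[0,0,0,0,0,0,-1],[0,0,0,0,0,0,-1],[0,0,0,0,0,0,-1],[0,0,0,0,0,0,-1]],
])

```text
clock: 25.58
position: [0.4561, 0.1304, -0.001]
eef_rot: [0.001, 0.867, 0.499, 0.001]
wrist_force: [-0.8, -0.5, 9.2]
finger_gap: 0.0474
```

Request:
apply_moves([
  [[0,0,0,0,0,-0.3,-1],[0,0,0,0,0,-0.7,-1],[0,0,0,0,0,-1.3,-1],[0,0,0,0,0,-1.3,-1],[0,0,0,0,0,-1.3,-1]],
])

```text
clock: 26.0
position: [0.4561, 0.1302, 0.0381]
eef_rot: [0.001, 0.867, 0.499, 0.001]
wrist_force: [0.0, -0.3, -0.3]
finger_gap: 0.0471
```

Run:
```python
from h import *
s=arm.sense();p=wrist('w18.png'); see(p,'pot'); see(p,'pot_holder')
plan(.594,.132,.036,60)
```

```text
pot 0.92 [0.4533 0.1288 0.0447]
   mask 0.72 ztop 0.0992 rect [456.  128.8] [48.7 47.5] 61.8
   mask 0.18 ztop 0.0568 rect [523.3 230.6] [ 6.6 26.8] 60.6
pot_holder 0.68 [ 5.949e-01  1.347e-01 -2.000e-04]
   mask 0.89 ztop 0.006 rect [593.8 132.6] [77.7 78.4] 36.1
t 26.25 pos [0.4542 0.1299 0.0361] psi 59.8 gap 0.0467 F [ 0.2 -0.3 -1. ]
ROW [-0.01, 0.01, -0.03, 2.4, 3.99, -0.0]
```

View pics/w18.png

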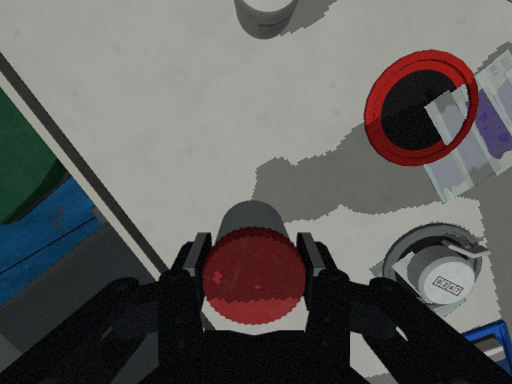

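Request:
apply_moves([
  [[0,0,0,0.5,0.8,0,-1],[0,0,0,1.1,1.8,0,-1],[0,0,0,1.7,2.8,0,-1],[0,0,0,2.2,3.6,0,-1],[0,0,0,2.39,3.99,0,-1]],
])

```text
clock: 26.67
position: [0.5981, 0.1318, 0.036]
eef_rot: [0.0, 0.867, 0.498, 0.001]
wrist_force: [0.3, 0.5, -0.3]
finger_gap: 0.0475
```

Request:
apply_moves([
  [[0,0,0,0,0,0,-1],[0,0,0,0,0,0,-1],[0,0,0,0,0,0,-1],[0,0,0,0,0,0,-1]],
])

```text
clock: 27.0
position: [0.5924, 0.1322, 0.0361]
eef_rot: [-0.0, 0.866, 0.499, -0.001]
wrist_force: [0.4, -1.1, -1.8]
finger_gap: 0.0471
```

Run:
```python
from h import *
s=arm.sense();p=wrist('w19.png'); see(p,'pot'); see(p,'pot_holder')
plan(.5938,.1325,.0025,60)
```

```text
pot 0.73 [0.5909 0.1318 0.0412]
   mask 0.65 ztop 0.0971 rect [592.7 130.9] [49.  47.1] 56.6
pot_holder 0.87 [ 5.948e-01  1.324e-01 -3.000e-04]
   mask 0.96 ztop 0.006 rect [598.6 138.9] [63.8 77.3] 56.7
t 27.25 pos [0.5939 0.132  0.0367] psi 59.9 gap 0.0474 F [-0.1  0.4 -1.2]
ROW [0.0, 0.0, -0.03, 0.01, -0.01, 1.14]
```

Request:
apply_moves([
  [[0,0,0,0,0,0.5,-1],[0,0,0,0,0,0.85,-1],[0,0,0,0,0,1.05,-1],[0,0,0,0,0,1.12,-1],[0,0,0,0,0,1.12,-1]],
])

```text
clock: 27.67
position: [0.5935, 0.1321, 0.0019]
eef_rot: [-0.0, 0.867, 0.499, -0.001]
wrist_force: [-1.1, 1.0, -0.6]
finger_gap: 0.0472
```

Request:
apply_moves([
  [[0,0,0,0,0,0,-1],[0,0,0,0,0,0,-1]],
])

```text
clock: 27.83
position: [0.5943, 0.1321, 0.0027]
eef_rot: [-0.0, 0.867, 0.499, -0.0]
wrist_force: [-0.9, -0.0, -1.1]
finger_gap: 0.047
```

Request:
apply_moves([
  [[0,0,0,0,0,0.04,-1],[0,0,0,0,0,0.04,-1],[0,0,0,0,0,0.04,0.3],[0,0,0,0,0,0.04,0.5],[0,0,0,0,0,0.04,0.8]],
])

```text
clock: 28.25
position: [0.5945, 0.132, 0.002]
eef_rot: [0.0, 0.867, 0.499, 0.0]
wrist_force: [-0.1, -0.1, 0.9]
finger_gap: 0.074
```

Request:
apply_moves([
  [[0,0,0,0,0,0,0.9],[0,0,0,0,0,0,0.9],[0,0,0,0,0,-0.6,0.9],[0,0,0,0,0,-1.6,0.9],[0,0,0,0,0,-2.8,0.9]],
])

```text
clock: 28.67
position: [0.5923, 0.1315, 0.0846]
eef_rot: [-0.001, 0.867, 0.499, -0.002]
wrist_force: [1.3, -0.7, 0.2]
finger_gap: 0.0814
```

Request:
apply_moves([
  [[0,0,0,-0.8,0,-1.2,1],[0,0,0,-2,0,-1.5,1],[0,0,0,-3,0,-1.5,1],[0,0,0,-4,0,-1.5,1],[0,0,0,-5,0,-1.5,1]],
])

```text
clock: 29.08
position: [0.5183, 0.001, 0.1312]
eef_rot: [0.001, 0.867, 0.499, 0.0]
wrist_force: [0.4, -0.6, 0.7]
finger_gap: 0.0852
```

Request:
apply_moves([
  [[0,0,0,-2,0,0,1],[0,0,0,-2,0,0,1],[0,0,0,-2,0,0,1],[0,0,0,-2,0,0,1]],
])

```text
clock: 29.42
position: [0.4885, -0.051, 0.131]
eef_rot: [0.0, 0.867, 0.497, -0.0]
wrist_force: [-0.2, -0.5, 1.1]
finger_gap: 0.0856
```

Run:
```python
from h import *
s=arm.sense(); print(s['position'],s['clock'])
p=wrist('w20.png')
for n in ['pot','pot_holder','counter']: see(p,n)
for c in ['scene','top']:
    p=arm.grab_frame(c); save(p,c+'9.png')
    for n in ['pot','pot_holder','bottle','bottle_holder','counter','counter_holder','eraser','eraser_tray','dropper_bottle','card_tube']: print(c);see(p,n)
```

```text
[ 0.48853585 -0.0510111   0.13095807] 29.4167
pot 0.39 [ 0.551  -0.2357  0.0048]
   mask 0.3 ztop 0.0276 rect [558.4   7.7] [41.5 41. ] 61.7
counter 0.85 [0.5661 0.0102 0.003 ]
   mask 0.93 ztop 0.0276 rect [558.4   7.7] [41.5 41. ] 61.7
scene
pot 0.77 [0.5939 0.1325 0.0048]
   mask 0.65 ztop 0.0617 rect [593.4 132.9] [47.  47.6] 34.4
scene
pot_holder 0.98 [0.5937 0.1333 0.0039]
   mask 0.8 ztop 0.0056 rect [589.3 138.7] [77.6 65.3] 44.0
scene
bottle 0.61 [ 3.944e-01 -5.480e-02 -2.000e-04]
bottle 0.45 [0.5931 0.1334 0.0051]
scene
bottle_holder 0.44 [ 0.558  -0.2342  0.0047]
scene
counter 0.7 [0.5682 0.0074 0.0026]
   mask 0.87 ztop 0.027 rect [558.4  10.4] [39.  38.6] 33.5
scene
counter_holder 0.95 [ 0.5593  0.0066 -0.0011]
counter_holder 0.47 [ 0.5748 -0.1178  0.0028]
   mask 0.74 ztop 0.006 rect [558.3   8.7] [77.5 82.5] 35.9
scene
eraser 0.43 [ 0.574  -0.1169  0.0073]
   mask 0.62 ztop 0.0146 rect [ 572.6 -111.9] [44.4 20.5] 87.6
scene
eraser_tray 0.58 [ 0.5733 -0.1159  0.0035]
   mask 0.62 ztop 0.0061 rect [ 570.7 -111.6] [75.  49.3] 85.9
scene
dropper_bottle 0.73 [ 5.297e-01  2.
[... 581 characters left out ...]
 554.7 -234.3] [56.4 52.4] 22.7
top
counter 0.45 [0.5663 0.0111 0.0029]
top
counter_holder 0.51 [0.5574 0.0095 0.003 ]
   mask 0.43 ztop 0.008 rect [557.8  31.7] [24.7 74.3] 88.5
top
   mask 0.59 ztop 0.0278 rect [561.4  21.5] [10.3 27.6] 64.6
top
   mask 0.42 ztop 0.0794 rect [530.2 240.3] [13.8 17.3] 55.1
   mask 0.28 ztop 0.007 rect [ 555.7 -236.5] [56.  53.6] 20.5
   mask 0.28 ztop 0.0067 rect [593.3 131. ] [75.1 76.7] 0.6
top
dropper_bottle 0.44 [0.5302 0.2456 0.004 ]
   mask 0.76 ztop 0.0809 rect [531.5 236.2] [ 8.5 13.9] 83.5
top
card_tube 0.88 [0.6599 0.2306 0.    ]
   mask 0.84 ztop 0.0369 rect [660.6 228.3] [96.4 26.5] 6.3
   mask 0.66 ztop 0.0064 rect [593.3 131. ] [75.1 76.8] 0.3
```

View pics/w20.png

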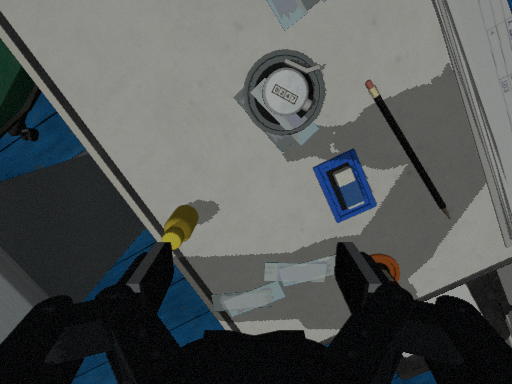

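View pics/scene9.png

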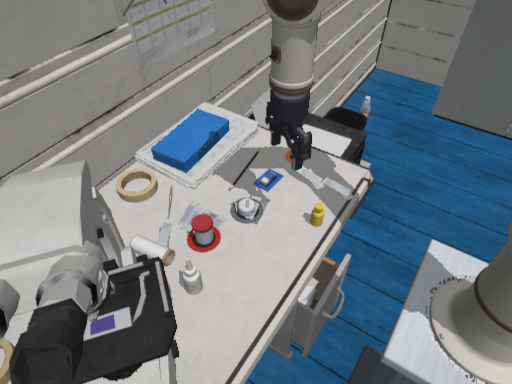

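All four are placed: the pot is in the red holder (203,230), the counter in the grey (247,208) and the eraser in the tray (267,179). The dropper bottle and tube haven't moved. Handing in.

Run:
```python
from h import *
s=arm.sense(); print(s['clock'],abs(s['joint_velocities']).max(),s['wrist_force'])
print(arm.sign_off())
```

```text
31.8667 0.001903156936695507 [-0.55380778 -0.5147263  -1.1535433 ]
the job is handed in; nothing more can be done
None
```

I put all four things in their holders and handed the job in at about 32 s. The arm was at rest and clear of everything; no verdict came back.

| Thing | Last check against its holder | Height of its top (measured) |
|---|---|---|
| Counter | case about 1 mm off centre | 26 mm, resting on the floor |
| Eraser | about 2 mm off centre, within 1–2° of lengthwise | 13–15 mm, resting on the floor |
| Bottle | about 2.6 mm off centre | 63 mm, upright |
| Pot | about 1 mm off centre | 60–62 mm, upright |

The dropper bottle and the card tube read where they were at the start, to within about 2 mm.

- **TCP offset:** the first grasp of the counter closed on air. The wrist's depth image shows the shut fingertips about 27 mm behind the reported TCP, which disagrees with the tool description. I took that off every height and the second grasp held.
- **Bottle placing:** it touched the holder's floor with about 24 N at the wrist for a moment, then settled.
- **Weak readings at the end:** some detector results were wrong or missing in the last pictures. The bottle was hidden behind the gripper in the last scene picture, so its position comes from the wrist view after release and the last top view.

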